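# Close a split mould with the trigger bar clamp, then back the jaw off

### The arm

A 7-joint arm with a two-finger parallel gripper is mounted at the origin on the work surface. World frame = base frame: x ahead of the robot, y to its left, z up, the work surface at z = 0. Lengths are in m, angles in rad, forces in N, time in s.
With the tool pointing down it reaches from about 0.425 to 0.925 m from the base axis. Payload 6.8 kg.
Tool frame: the origin (TCP) lies on the mounting face of the last link; the fingertips stand 173 mm ahead of it and the grasp point (between the pads) lies 155 mm ahead of it; z points along the fingers, y is the line along which they close (so a half turn about z gives the same grasp; the last joint's range is limited). The gripper opens to 85 mm and grips with 20 to 120 N. Pads are 22 mm wide; open, the fingers measure 114 mm over their backs; the gripper's body (76 mm by 85 mm) begins 54 mm behind the grasp point. The pads swing forward as they close: fully open they stand 13 mm farther back than shut.
Start: joints at [1.075, 0.477, 0.022, 1.555, -0.011, 1.109, -0.083], TCP at [0.255, -0.625, 0.405] pointing down, gripper open.
Joint ranges: [-2.96, 2.96], [-0.34, 2.1], [-1.41, 1.46], [0.24, 2.44], [-1.37, 4.51], [0.17, 1.92], [-2.96, 2.96]. Speed limits (rad/s): [2.39, 2.39, 3.14, 3.14, 3.14, 3.14, 3.14].

### API

Orientations are given as a rotation vector (axis times angle).
In Python, from bench import r gives the robot as it stands.
- The arm moves only by the tool carry_out, never from a script. Its argument "moves" is a list of rows, each a list of 5 numbers: the shift along the tool's x, y, z in m, then the turn about the tool's z in rad, then the finger opening in m, from 0 to 0.0854. In form: [[dx, dy, dz, roll, claw], ...]. A call has exactly 8 rows; each row is the pose to reach, as a shift and turn from the pose commanded when the call began, along the tool's axes at that moment; what a row does not reach only later rows make up. A row lasts 1/10 s, in which the tool goes at most 50 mm and 8.59 degrees, less where a joint would pass 70% of its speed; a pose out of reach is approached as far as the arm can. A call with a gripper value outside its range is refused whole. The fingers move at their own pace and stop on an object; "force" is the grip in N (left out, the last holds). Time passes only in rows, so rows that repeat a pose let the fingers close, or fill a call up. It gives the time, the measured TCP pose, the force, the opening and the grip force at its end, in the units of the state.
- r.get_obs(): the state, without advancing time (a new reading comes with each control period).
- r.grab_frame(name): name is "scene" or "side" or "wrist"; returns the picture (420x560x3 uint8, red, green, blue); there is no depth.
- r.calibration(name): a dict with "fx", "fy", "cx", "cy" (pixels), "rvec" (rotation vector, rad) and "tvec" (3), from world to camera coordinates, as OpenCV has them. Camera axes: x right, y down, z forward; pixel columns grow to the right and rows downward; lengths in m; the calibration is good to about 2 mm. The wrist camera is an equidistant fisheye: a pixel r from the principal point sees the ray r / f radians off the axis. A picture is of the moment at which its call begins: read the wrist's pose just before it. calibration takes no time and is no camera call; for the wrist camera it gives the pose at the moment of the call.
- r.hand_in(): hands the job in; it is judged then, once.
The state is a dict: "clock": time; "joints": joint angles; "qvel": joint speeds; "tau": joint torques, N m; "tcp_pos": TCP position; "orientation": TCP orientation; "contact_force": force on the tool from outside, world axes, zero at the start; "moment": the same for the moment, N m; "grip_width": finger opening in m; "gripper_force": force on a finger pad.
Only numpy, scipy, OpenCV 4.12 (cv2) and the standard library are available. Lean on these libraries where they do the work, as an engineer would, in place of code of your own. Each camera call takes 0.05 s, during which the arm holds its last target. There are 200 camera calls.

### The job

Pump the bar clamp's trigger, stroke after stroke, until its jaw has pushed the loose mould half tight against the fixed half, without touching the mould yourself. Then press the clamp's release lever down and, keeping it down, slide the clamp head all the way back to its rear stop, leaving the mould closed, and let go. Leave the cup, the brush and the spare clamp where they are.

Things in the scene. Friction and masses are not known exactly. Their poses are not given: they have to be found in the camera images.
- rig: board (560 x 160 x 18 mm) fixed to the bench, a toothed steel bar (22 mm wide, top 60 mm high) along its middle. Origin: bench level on the bar's centre line, 40 mm from mid-board towards the mould; x along the bar, the way the jaw advances; z up. The fixed olive mould half (58 x 110 mm, top 94 mm high) is centred at x = 146 mm.
- loose_half: olive mould half, 58 mm (x) by 110 mm, top 94 mm high, sliding along the rig's x on two tight dowels; takes about 5 N and stays where left. Origin: bench level under its centre, axes as the rig's. Closed tight on the fixed half its x in the rig's frame is 87 mm: gap = 87 mm minus its x, 10 to 20 mm at the start.
- clamp_head (a joint): travel (m) along rig +x of the dark steel head that carries jaw, tower, trigger and release lever: 0 = at its rear stop, about 0.053 with the jaw on the closed mould (touches at 0.053 minus gap). A ratchet (10 mm teeth) stops it going back unless the release lever is held down; then it slides with 3 N plus 4 N per 0.1 m/s.
- pump_trigger (a joint): angle (rad) of the black trigger: 0 = up (springs back), 0.46 = fully down. Each stroke to at least 0.40, from fully up, advances the head about 10 mm (the first 4 to 14 mm), in the later half of the stroke; 3 to 7 strokes, one may slip. Its pad takes 5 to 15 N, least when the fingertip moves forward with the head, and stops hard before the stroke's end once the mould is closed.
- release_lever (a joint): angle (rad) of the steel release lever: 0 = up (springs back), 0.28 = fully down. Above 0.17 the head is free to slide back. It stands or twitches at up to 0.16 by itself as the ratchet teeth ride on one another. Full press takes about 3 N at its pad, at first up to 15 N while the jaw is tight on the mould.
- trigger_pad (a point): middle of the top of the trigger's broad black end pad (46 mm along the bar, 36 mm across), 146 mm high at rest and tilted 0.22 rad, front end higher; the tower's rear face is 48 mm ahead. Hinged on the head 111 mm behind (rig -x), it sinks 52 mm almost straight down over a full stroke and moves on with the head.
- release_pad (a point): point on top of the flat steel release lever (26 mm wide, sticking out 48 mm forward of the tower), 15 mm in front of the tower's front face, 102 mm high with the lever at 0; sinks 14 mm and moves 9 mm forward when fully pressed. The jaw in front is lower (92 mm high, its face 65 mm ahead of the tower's front face).
- tower_top (a point): middle of the top of the head's steel tower (18 mm along the bar, 44 mm across, 138 mm high), between trigger and release lever. Its upright front face, 9 mm from this point in rig +x, rises 35 mm above the lever: what presses the lever can push the head back against it.
- cup_mid (a point): centre of a white open mixing cup, 84 mm wide, 85 mm tall, loose: leave alone
- laminating_brush_grip (a point): handle of a wooden brush 200 mm long lying on the bench, loose: leave alone
- f_clamp_mid (a point): middle of a spare F-clamp (260 mm, blue handle) lying on the bench, loose: leave alone

How it is judged:
On the way, in this order (a step that is already met when the one before it is completed fails the run):
1. the trigger is pressed for a first stroke (value of joint pump_trigger above 0.2 rad), for 0.05 s.
2. the trigger is let up again (value of joint pump_trigger below 0.08 rad), for 0.05 s.
3. the trigger is pressed for a second stroke (value of joint pump_trigger above 0.2 rad), for 0.05 s.
4. the jaw has closed the mould: gap under 2 mm (x of loose_half in the frame of rig above 0.085 m), for 0.2 s.
5. the release lever is pressed down with the mould closed (value of joint release_lever above 0.17 rad and x of loose_half in the frame of rig above 0.085 m), for 0.05 s.
At the end, for the whole second after the job is handed in: The mould is closed (gap under 2 mm), the clamp head is back within 6 mm of its rear stop, and trigger and release lever are let go and up (x of loose_half in the frame of rig above 0.085 m and value of joint clamp_head below 0.006 m and value of joint release_lever below 0.18 rad and value of joint pump_trigger below 0.08 rad); the robot touches nothing.
It fails at once if the robot pushes the loose mould half itself (more than 3 N) (contact force between any of the fingers, the arm and loose_half above 3 N).
It fails at once if a bystander (cup, brush, spare clamp) is moved more than 30 mm (distance of any of cup_mid, laminating_brush_grip, f_clamp_mid from where it was at the start of the episode above 0.03 m).
It also fails if it takes over 61 s, if anything falls off the work surface, if the arm or the gripper's body presses on something with over 40 N, if the wrist force passes 120 N, or if a joint passes its speed limit or range.

## Working session

There is one attempt and no reset: what is moved stays moved. The work goes in short steps, Python scripts to look and compute and a tool call to move; the robot and the scene stay as the last step left them, time stands still between calls to the robot, and variables do not carry over. Pictures are saved under pics/ and viewed, at most 10 in all, crops included, and the job is handed in when it is done.

Besides the shell and the picture viewer there is one more tool, called after "Call:" by a JSON object that holds its "name" and its "arguments", one argument or row to a line. carry_out: Moves the arm, as the interface text tells. Its arguments: {"type":"object","properties":{"moves":{"type":"array","items":{"type":"array","items":{"type":"number"}}},"force":{"type":"number"}},"required":["moves"]}

```bash
mkdir -p pics
python3 - <<'E'
from bench import r
import cv2,numpy as np
o=r.get_obs();print({k:np.round(v,3) for k,v in o.items()})
for n in("scene","side"):
    c=r.calibration(n);print(n,{k:np.round(v,3) for k,v in c.items()})
    cv2.imwrite(f"pics/{n}0.png",r.grab_frame(n)[:,:,::-1])
E
```

```text
{'clock': np.float64(0.0), 'joints': array([ 1.075,  0.478,  0.022,  1.556, -0.012,  1.109, -0.083]), 'qvel': array([ 0.001, -0.002,  0.   , -0.001,  0.001,  0.   , -0.001]), 'tau': array([-0.0000e+00, -5.9645e+01,  1.6080e+00, -2.8119e+01,  1.2000e-02,
        9.0000e-03,  0.0000e+00]), 'tcp_pos': array([ 0.255, -0.625,  0.404]), 'orientation': array([-3.081e+00, -6.050e-01,  1.000e-03]), 'contact_force': array([0.407, 0.481, 0.625]), 'moment': array([ 0.014, -0.015,  0.051]), 'gripper_force': np.float64(0.0), 'grip_width': np.float64(0.085)}
scene {'fx': np.float64(487.164), 'fy': np.float64(487.164), 'cx': np.float64(277.94), 'cy': np.float64(210.375), 'rvec': array([ 1.51 ,  1.823, -0.944]), 'tvec': array([ 0.037, -0.261,  1.554])}
side {'fx': np.float64(387.575), 'fy': np.float64(387.575), 'cx': np.float64(273.722), 'cy': np.float64(212.495), 'rvec': array([ 2.376, -0.525,  0.178]), 'tvec': array([-0.507,  0.32 ,  0.61 ])}
```

View pics/scene0.png

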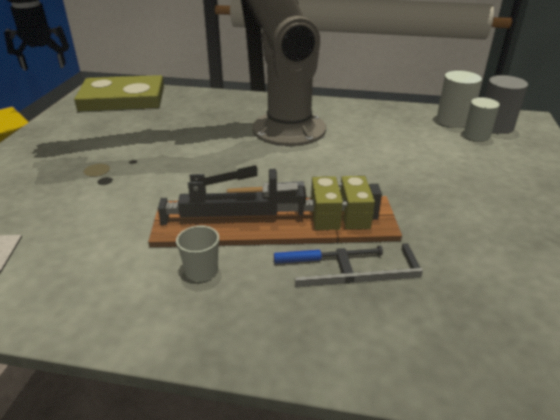

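View pics/side0.png

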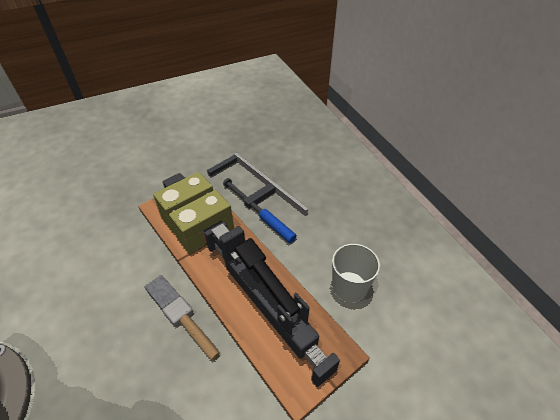

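Scene: the rig runs roughly along world y, with its mould at the right, (345,200), the tower near (272,185) and the trigger pad near (245,173). The cup is at (198,252) and the spare clamp at (345,260). Side: the board corners are at (139,207) and (368,358), and the brush is at (185,320).

```bash
cat > h.py <<'E'
import cv2,numpy as np
from bench import r
R=lambda v:cv2.Rodrigues(np.array(v,float))[0]
def rays(n,px,c=None):
    c=c or r.calibration(n);M=R(c["rvec"]);px=np.atleast_2d(px).astype(float)
    d=np.c_[(px[:,0]-c["cx"])/c["fx"],(px[:,1]-c["cy"])/c["fy"],np.ones(len(px))]
    return -M.T@np.array(c["tvec"]),d@M
def onz(n,px,z):
    o,d=rays(n,px);return o+d*((z-o[2])/d[:,2])[:,None]
def proj(n,P):
    c=r.calibration(n);q=np.atleast_2d(P)@R(c["rvec"]).T+np.array(c["tvec"])
    return np.c_[c["fx"]*q[:,0]/q[:,2]+c["cx"],c["fy"]*q[:,1]/q[:,2]+c["cy"]]
def tri(a,b):
    A,B=[rays(n,p) for n,p in(("scene",a),("side",b))]
    M=np.c_[A[1][0],-B[1][0]];s=np.linalg.lstsq(M,B[0]-A[0],rcond=None)[0]
    p,q=A[0]+s[0]*A[1][0],B[0]+s[1]*B[1][0];return (p+q)/2,np.linalg.norm(p-q)
E
python3 - <<'E'
from h import *
for n in("scene","side"):
    im=cv2.imread(f"pics/{n}0.png");hsv=cv2.cvtColor(im,cv2.COLOR_BGR2HSV)
    m=cv2.inRange(hsv,(3,90,60),(17,255,255));k,l,st,ce=cv2.connectedComponentsWithStats(m)
    big=[i for i in range(1,k) if st[i,4]>60]
    for i in big: print(n,st[i],ce[i].round())
    if n=="scene": 
        m=np.isin(l,[i for i in big if 140<ce[i][0]<410 and 195<ce[i][1]<250]).astype(np.uint8)
    else: m=np.isin(l,[i for i in big if ce[i][1]>180 and st[i,4]>1000]).astype(np.uint8)
    ys,xs=np.nonzero(m);h=cv2.convexHull(np.c_[xs,ys].astype(np.int32))
    ap=cv2.approxPolyDP(h,4,True)[:,0];print(n,ap.tolist());
    print(onz(n,ap,.018).round(3).tolist())
    # olive
    o=cv2.inRange(hsv,(22,90,60),(38,255,255));print("olive",cv2.connectedComponentsWithStats(o)[2][:6].tolist())
a=cv2.imread("pics/scene0.png")[140:250,145:405];cv2.imwrite("pics/sc.png",cv2.resize(a,None,fx=3,fy=3,interpolation=cv2.INTER_CUBIC))
b=cv2.imread("pics/side0.png")[160:390,140:370];cv2.imwrite("pics/sd.png",cv2.resize(b,None,fx=2.6,fy=2.6,interpolation=cv2.INTER_CUBIC))
E
```

```text
scene [215   5  15   9 116] [222.   9.]
scene [492  17  20  10 160] [501.  21.]
scene [228 187  34   6 114] [245. 190.]
scene [ 149  196  253   51 5412] [278. 229.]
scene [[401, 233], [397, 240], [149, 243], [157, 211], [386, 196]]
[[0.509, 0.338, 0.018], [0.536, 0.329, 0.018], [0.646, -0.199, 0.018], [0.53, -0.228, 0.018], [0.365, 0.304, 0.018]]
olive [[0, 0, 560, 420, 229718], [75, 75, 88, 36, 2348], [0, 107, 29, 35, 640], [95, 165, 5, 6, 10], [90, 167, 3, 3, 4], [99, 167, 5, 6, 9]]
side [  0   0  37  11 287] [15.  4.]
side [112  23  95  20 141] [161.  31.]
side [310  47  21   9  69] [321.  51.]
side [295  62  28   9  69] [308.  66.]
side [  139   198   230   222 12097] [265. 322.]
side [180 315  39  45 575] [199. 337.]
side [[368, 359], [303, 418], [292, 419], [139, 205], [154, 198], [233, 212]]
[[0.636, -0.205, 0.018], [0.497, -0.238, 0.018], [0.481, -0.232, 0.018], [0.363, 0.305, 0.018], [0.399, 0.312, 0.018], [0.548, 0.194, 0.018]]
olive [[0, 0, 560, 420, 233057], [153, 172, 77, 79, 2063], [195, 197, 1, 1, 1], [187, 201, 1, 1, 1], [189, 200, 2, 1, 2], [159, 211, 1, 1, 1]]
```

View pics/sc.png

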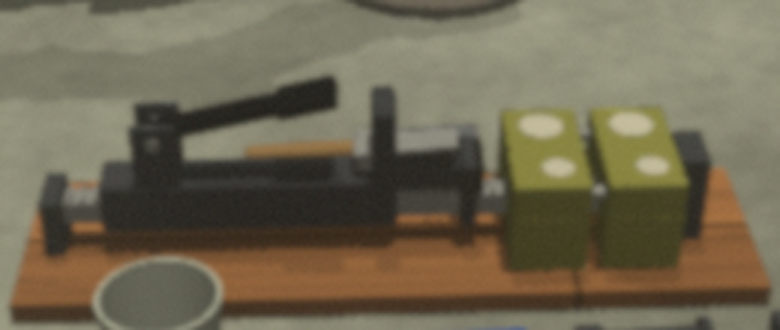

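View pics/sd.png

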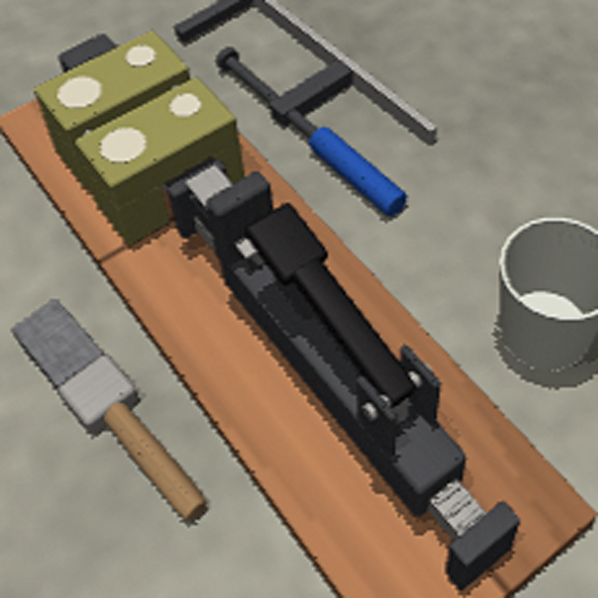

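Crops: the tower top is at side crop (239,194) and scene crop (383,92). The trigger pad is at side crop (288,243) and scene crop (312,88). Next I'll turn these into rig coordinates.

```bash
cat >> h.py <<'E'
yaw=1.784;ex=np.array([np.cos(yaw),np.sin(yaw)]);ey=np.array([-ex[1],ex[0]])
O=np.array([.4995,.05])+.04*ex
torig=lambda P:np.c_[(np.atleast_2d(P)[:,:2]-O)@np.c_[ex,ey],np.atleast_2d(P)[:,2]]
toworld=lambda P:np.c_[O+np.atleast_2d(P)[:,:1]*ex+np.atleast_2d(P)[:,1:2]*ey,np.atleast_2d(P)[:,2]]
S=lambda x,y:np.array([x/2.6+140,y/2.6+160]);C=lambda x,y:np.array([x/3+145,y/3+140])
E
python3 - <<'E'
from h import *
p=lambda s,a:print(s,a.round(4).tolist())
p("O",O)
for n,s,c,z in(("tower",S(239,194),C(383,92),.138),("pad",S(288,243),C(312,88),.146)):
    p(n+" side",torig(onz("side",s,z)));p(n+" scene",torig(onz("scene",c,z)));
    t=tri(c,s);p(n+" tri",torig(t[0]));print(t[1])
p("loose top corners side",torig(onz("side",[S(76,142),S(200,82),S(237,120),S(113,184)],.094)))
p("fixed top corners side",torig(onz("side",[S(36,90),S(155,31),S(189,71),S(70,130)],.094)))
p("loose scene",torig(onz("scene",[C(502,110),C(575,110),C(590,188),C(512,190)],.094)))
p("fixed scene",torig(onz("scene",[C(592,110),C(660,110),C(686,187),C(598,188)],.094)))
p("tower corners side",torig(onz("side",[S(207,203),S(262,172),S(271,185),S(217,215)],.138)))
p("board scene",torig(onz("scene",[C(12,303),C(768,289)],.018)))
p("jaw side",torig(onz("side",[S(165,187),S(212,160)],.092)))
E
```

```text
O [0.491, 0.0891]
tower side [[-0.0464, 0.0002, 0.138]]
tower scene [[-0.0438, 0.0059, 0.138]]
tower tri [[-0.0454, 0.001, 0.1397]]
0.0037626994527684226
pad side [[-0.1032, -0.0004, 0.146]]
pad scene [[-0.0953, -0.0004, 0.146]]
pad tri [[-0.0983, -0.0006, 0.1441]]
0.006777541393538645
loose top corners side [[0.1008, 0.0553, 0.094], [0.0976, -0.0512, 0.094], [0.0458, -0.0525, 0.094], [0.0481, 0.0524, 0.094]]
fixed top corners side [[0.1689, 0.0557, 0.094], [0.1708, -0.0523, 0.094], [0.1135, -0.0506, 0.094], [0.1145, 0.0535, 0.094]]
loose scene [[0.049, 0.0502, 0.094], [0.1056, 0.0486, 0.094], [0.1031, -0.0584, 0.094], [0.0471, -0.0594, 0.094]]
fixed scene [[0.1188, 0.0483, 0.094], [0.1715, 0.0468, 0.094], [0.1721, -0.059, 0.094], [0.1088, -0.0586, 0.094]]
tower corners side [[-0.0399, 0.0209, 0.138], [-0.04, -0.0222, 0.138], [-0.0529, -0.0208, 0.138], [-0.0522, 0.0209, 0.138]]
board scene [[-0.3158, -0.0837, 0.018], [0.2367, -0.0825, 0.018]]
jaw side [[0.0243, 0.0233, 0.092], [0.0252, -0.0171, 0.092]]
```

The fixed half reads about 3 mm short of nominal, so the rig origin is within 3 mm. The tower centre and jaw put the head at about 0.023 and the gap at about 10 mm. I'll approach above the trigger pad with the fingers closed.

Call:
{"name": "carry_out", "arguments": {
  "moves": [
    [0.034,-0.034,0.0,0.05,0],
    [0.068,-0.068,0.0,0.1,0],
    [0.102,-0.102,0.0,0.175,0],
    [0.136,-0.136,0.0,0.175,0],
    [0.17,-0.17,0.0,0.175,0],
    [0.204,-0.204,0.0,0.175,0],
    [0.238,-0.238,0.0,0.175,0],
    [0.272,-0.272,0.0,0.175,0]
  ],
  "force": 40
}}

```text
clock: 0.9
tcp_pos: [0.4044, -0.2682, 0.4046]
orientation: [3.124, 0.334, -0.0]
contact_force: [-0.0, -0.5, 0.3]
grip_width: 0.0001
gripper_force: 0.0
```

```bash
cat >> h.py <<'E'
def st():
    o=r.get_obs();M=R(o["orientation"]);tip=o["tcp_pos"]+.173*M[:,2]
    print("t",o["clock"].round(2),"tip rig",torig(tip)[0].round(4),"tool x yaw",np.arctan2(M[1,0],M[0,0]).round(3),"z",M[:,2].round(3),"F",o["contact_force"].round(1),"w",o["grip_width"].round(3))
    return o,M,tip
def togo(P):
    o,M,tip=st();print("go tool",(M.T@(toworld(P)[0]-tip)).round(4))
E
python3 -c "
from h import *
togo([-.102,0,.18])"
```

```text
Traceback (most recent call last):
  File "h.py", line 27, in togo
    o,M,tip=st();print("go tool",(M.T@(toworld(P)[0]-tip)).round(4))
            ~~^^
  File "h.py", line 24, in st
    print("t",o["clock"].round(2),"tip rig",torig(tip)[0].round(4),"tool x yaw",np.arctan2(M[1,0],M[0,0]).round(3),"z",M[:,2].round(3),"F",o["contact_force"].round(1),"w",o["grip_width"].round(3))
              ^^^^^^^^^^^^^^^^
AttributeError: 'float' object has no attribute 'round'
```

```bash
sed -i 's/o\["clock"\].round(2)/round(float(o["clock"]),2)/; s/o\["grip_width"\].round(3)/round(float(o["grip_width"]),3)/' h.py; python3 -c "
from h import *
togo([-.102,0,.18])"
```

```text
t 0.9 tip rig [-0.3309  0.1603  0.2316] tool x yaw 0.213 z [-0. -0. -1.] F [-0.  -0.5  0.3] w 0.0
go tool [ 0.1602 -0.229   0.0516]
```

Call:
{"name": "carry_out", "arguments": {
  "moves": [
    [0.027,-0.038,0.0,0,0],
    [0.054,-0.076,0.0,0,0],
    [0.081,-0.115,0.0,0,0],
    [0.108,-0.153,0.01,0,0],
    [0.135,-0.191,0.02,0,0],
    [0.16,-0.229,0.035,0,0],
    [0.16,-0.229,0.052,0,0],
    [0.16,-0.229,0.052,0,0]
  ]
}}

```text
clock: 1.7
tcp_pos: [0.5114, -0.0114, 0.3504]
orientation: [-3.123, -0.338, 0.008]
contact_force: [-1.2, -0.6, -0.6]
grip_width: -0.0003
gripper_force: 0.0
```

```bash
python3 -c "
from h import *
st()
a=r.grab_frame('side')[150:400,130:380,::-1];b=r.grab_frame('scene')[80:250,150:350,::-1]
a=cv2.resize(a,(590,590),interpolation=cv2.INTER_CUBIC);cv2.imwrite('pics/a1.png',a)
cv2.imwrite('pics/b1.png',cv2.resize(b,(700,595),interpolation=cv2.INTER_CUBIC))"
```

```text
t 1.7 tip rig [-0.1023  0.0021  0.1774] tool x yaw 0.216 z [-0.005  0.    -1.   ] F [-1.2 -0.6 -0.6] w -0.0
```

View pics/b1.png

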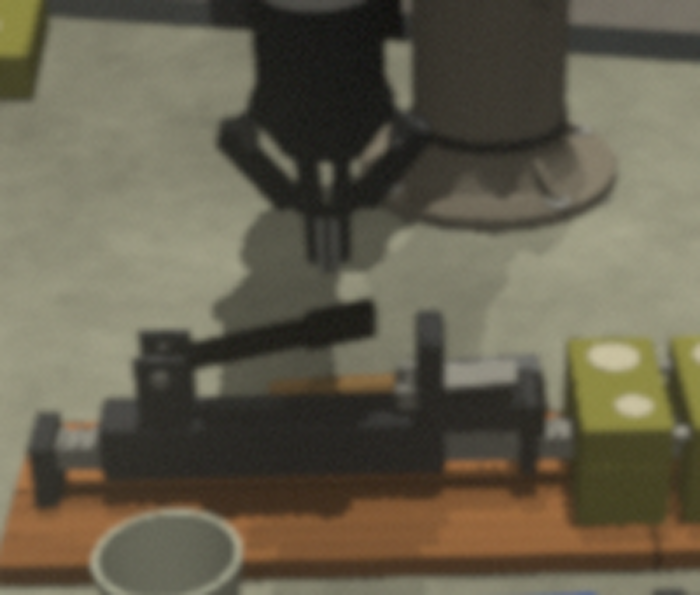

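The tips hang centred over the trigger pad: tips at (328,265), pad at (342,322) in the crop. The knuckles spread along the bar, so I'll turn the tool 90° for the release. First stroke now.

Call:
{"name": "carry_out", "arguments": {
  "moves": [
    [0.002,0.0,0.02,0,0],
    [0.002,0.0,0.035,0,0],
    [0.002,0.0,0.048,0,0],
    [0.002,-0.001,0.06,0,0],
    [0.002,-0.004,0.071,0,0],
    [0.002,-0.007,0.081,0,0],
    [0.002,-0.01,0.09,0,0],
    [0.002,-0.01,0.09,0,0]
  ]
}}

```text
clock: 2.6
tcp_pos: [0.5129, -0.0028, 0.2666]
orientation: [3.121, 0.331, 0.001]
contact_force: [-16.1, -2.1, 50.3]
grip_width: -0.0004
gripper_force: 24.1
```

```bash
python3 -c "
from h import *
st()
cv2.imwrite('pics/a2.png',r.grab_frame('side')[:,:,::-1]);cv2.imwrite('pics/b2.png',r.grab_frame('scene')[:,:,::-1])"
```

```text
t 2.6 tip rig [-0.095  -0.002   0.0936] tool x yaw 0.211 z [ 0.001 -0.003 -1.   ] F [-16.1  -2.1  50.3] w -0.0
```

The stroke reached its stop at 50 N. Next I'll let the trigger up and measure the head and mould.

Call:
{"name": "carry_out", "arguments": {
  "moves": [
    [0,0,-0.015,0,0],
    [0,0,-0.035,0,0],
    [0,0,-0.055,0,0],
    [0,0,-0.075,0,0],
    [0,0,-0.085,0,0],
    [0,0,-0.085,0,0],
    [0,0,-0.085,0,0],
    [0,0,-0.085,0,0]
  ]
}}

```text
clock: 3.5
tcp_pos: [0.5117, -0.0025, 0.3465]
orientation: [-3.124, -0.334, 0.003]
contact_force: [0.9, 0.2, -0.3]
grip_width: -0.0001
gripper_force: 0.0
```

```bash
cat >> h.py <<'E'
def look(tag):
    a=r.grab_frame('side')[:,:,::-1];b=r.grab_frame('scene')[:,:,::-1]
    cv2.imwrite(f'pics/a{tag}.png',a);cv2.imwrite(f'pics/b{tag}.png',b);measure(b)
def measure(b):
    # in the scene view sample along rig x at fixed rig y,z : olive edges and dark tower edges
    g=cv2.cvtColor(b,cv2.COLOR_BGR2GRAY).astype(np.float32);hsv=cv2.cvtColor(b,cv2.COLOR_BGR2HSV)
    xs=np.arange(-.09,.19,.0005)
    def line(y,z,im):
        q=proj("scene",toworld(np.c_[xs,xs*0+y,xs*0+z])).astype(np.float32)
        return cv2.remap(im.astype(np.float32),q[:,0].reshape(1,-1),q[:,1].reshape(1,-1),cv2.INTER_LINEAR)[0]
    ol=cv2.inRange(hsv,(22,90,60),(38,255,255))
    v=line(-.045,.094,ol)>127;d=np.diff(v.astype(int))
    print("olive edges",[(round(xs[i]*1000,1)) for i in np.nonzero(d)[0]])
    w=line(-.022,.125,g)<85;d=np.diff(w.astype(int));print("tower edges",[(round(xs[i]*1000,1)) for i in np.nonzero(d)[0]])
    w=line(-.022,.082,g)<75;d=np.diff(w.astype(int));print("jaw line",[(round(xs[i]*1000,1)) for i in np.nonzero(d)[0]])
E
python3 -c "
from h import *
measure(cv2.imread('pics/scene0.png'));st();look(3)"
```

```text
olive edges [np.float64(45.0), np.float64(106.5), np.float64(111.0), np.float64(176.5)]
tower edges [np.float64(-53.5), np.float64(-36.5)]
jaw line [np.float64(28.5), np.float64(39.5), np.float64(48.0), np.float64(110.0), np.float64(119.0), np.float64(179.0)]
t 3.5 tip rig [-0.0938 -0.0005  0.1735] tool x yaw 0.213 z [-0.002 -0.    -1.   ] F [ 0.9  0.2 -0.3] w -0.0
olive edges [np.float64(43.5), np.float64(106.5), np.float64(111.0), np.float64(176.5)]
tower edges [np.float64(-45.0), np.float64(-25.5)]
jaw line [np.float64(47.5), np.float64(110.5), np.float64(118.5), np.float64(179.0)]
```

The tower advanced about 10 mm and the trigger is up. Second stroke.

Call:
{"name": "carry_out", "arguments": {
  "moves": [
    [0,0.0,0.02,0,0],
    [0,0.0,0.032,0,0],
    [0,0.0,0.044,0,0],
    [0,-0.001,0.056,0,0],
    [0,-0.004,0.067,0,0],
    [0,-0.007,0.077,0,0],
    [0,-0.01,0.084,0,0],
    [0,-0.01,0.084,0,0]
  ]
}}

```text
clock: 4.4
tcp_pos: [0.5106, 0.0066, 0.2669]
orientation: [3.121, 0.331, 0.0]
contact_force: [-14.8, -2.7, 46.1]
grip_width: 0.0002
gripper_force: 22.0
```

Call:
{"name": "carry_out", "arguments": {
  "moves": [
    [0,0,-0.015,0,0],
    [0,0,-0.035,0,0],
    [0,0,-0.055,0,0],
    [0,0,-0.075,0,0],
    [0,0,-0.084,0,0],
    [0,0,-0.084,0,0],
    [0,0,-0.084,0,0],
    [0,0,-0.084,0,0]
  ]
}}

```text
clock: 5.2
tcp_pos: [0.5096, 0.0073, 0.3464]
orientation: [-3.124, -0.334, 0.003]
contact_force: [0.5, 0.0, 0.1]
grip_width: -0.0
gripper_force: 0.0
```

```bash
python3 -c "
from h import *
st();look(4)"
```

```text
t 5.2 tip rig [-0.0838 -0.0004  0.1734] tool x yaw 0.213 z [-0.002 -0.    -1.   ] F [0.5 0.  0.1] w -0.0
olive edges [np.float64(45.5), np.float64(108.5), np.float64(111.0), np.float64(176.5)]
tower edges [np.float64(-35.5), np.float64(-16.0)]
jaw line [np.float64(50.0), np.float64(111.5), np.float64(118.5), np.float64(179.5)]
```

The tower advanced another 10 mm and the mould has started to move. Third stroke.

Call:
{"name": "carry_out", "arguments": {
  "moves": [
    [0,0.0,0.02,0,0],
    [0,0.0,0.032,0,0],
    [0,0.0,0.044,0,0],
    [0,-0.001,0.056,0,0],
    [0,-0.004,0.067,0,0],
    [0,-0.007,0.077,0,0],
    [0,-0.01,0.084,0,0],
    [0,-0.01,0.084,0,0]
  ]
}}

```text
clock: 6.1
tcp_pos: [0.5085, 0.0161, 0.2669]
orientation: [3.12, 0.33, 0.0]
contact_force: [-14.2, -4.1, 47.2]
grip_width: 0.0005
gripper_force: 22.0
```

Call:
{"name": "carry_out", "arguments": {
  "moves": [
    [0,0,-0.015,0,0],
    [0,0,-0.035,0,0],
    [0,0,-0.055,0,0],
    [0,0,-0.075,0,0],
    [0,0,-0.084,0,0],
    [0,0,-0.084,0,0],
    [0,0,-0.084,0,0],
    [0,0,-0.084,0,0]
  ]
}}

```text
clock: 6.9
tcp_pos: [0.5075, 0.017, 0.3465]
orientation: [-3.124, -0.334, 0.003]
contact_force: [-0.1, 0.9, 0.6]
grip_width: 0.0
gripper_force: 0.0
```

```bash
python3 -c "
from h import *
st();look(5)"
```

```text
t 6.9 tip rig [-0.0739 -0.0004  0.1735] tool x yaw 0.213 z [-0.002 -0.    -1.   ] F [-0.1  0.9  0.6] w 0.0
olive edges [np.float64(54.0), np.float64(176.5)]
tower edges [np.float64(-88.5), np.float64(-28.0), np.float64(-7.5)]
jaw line [np.float64(59.0), np.float64(179.5)]
```

The halves now look merged, so the mould is nearly or fully closed. I'll do a cautious fourth stroke and watch for the hard stop.

Call:
{"name": "carry_out", "arguments": {
  "moves": [
    [0,0.0,0.02,0,0],
    [0,0.0,0.032,0,0],
    [0,0.0,0.04,0,0],
    [0,0,0.045,0,0],
    [0,0,0.05,0,0],
    [0,0,0.054,0,0],
    [0,0,0.057,0,0],
    [0,0,0.057,0,0]
  ]
}}

```text
clock: 7.8
tcp_pos: [0.5079, 0.0174, 0.2906]
orientation: [-3.124, -0.334, -0.0]
contact_force: [-0.9, 0.9, 2.8]
grip_width: -0.0001
gripper_force: 1.2
```

Call:
{"name": "carry_out", "arguments": {
  "moves": [
    [0,0.0,0.003,0,0],
    [0,0.0,0.005,0,0],
    [0,-0.001,0.007,0,0],
    [0,-0.001,0.009,0,0],
    [0,-0.002,0.011,0,0],
    [0,-0.002,0.012,0,0],
    [0,-0.002,0.012,0,0],
    [0,-0.002,0.012,0,0]
  ]
}}

```text
clock: 8.6
tcp_pos: [0.5079, 0.0181, 0.2811]
orientation: [3.122, 0.331, 0.002]
contact_force: [-8.2, -2.3, 26.3]
grip_width: 0.0002
gripper_force: 12.7
```

Call:
{"name": "carry_out", "arguments": {
  "moves": [
    [0,0.0,0.002,0,0],
    [0,0.0,0.004,0,0],
    [0,0,0.006,0,0],
    [0,0,0.006,0,0],
    [0,0,0.006,0,0],
    [0,0,0.006,0,0],
    [0,0,0.006,0,0],
    [0,0,0.006,0,0]
  ]
}}

```text
clock: 9.4
tcp_pos: [0.5078, 0.0187, 0.2728]
orientation: [3.124, 0.333, 0.001]
contact_force: [0.2, -1.8, 2.3]
grip_width: 0.0001
gripper_force: 1.2
```

```bash
python3 -c "
from h import *
st();look(6)"
```

```text
t 9.4 tip rig [-0.0724 -0.0016  0.0998] tool x yaw 0.212 z [ 0.001 -0.    -1.   ] F [ 0.2 -1.8  2.3] w 0.0
olive edges [np.float64(54.0), np.float64(175.5)]
tower edges [np.float64(-88.5), np.float64(-59.5), np.float64(-28.5), np.float64(-7.5)]
jaw line [np.float64(59.0), np.float64(179.5)]
```

The force dropped, so that stroke slipped. I'll let up, look, and stroke again.

Call:
{"name": "carry_out", "arguments": {
  "moves": [
    [0,0,-0.015,0,0],
    [0,0,-0.035,0,0],
    [0,0,-0.055,0,0],
    [0,0,-0.07,0,0],
    [0,0,-0.075,0,0],
    [0,0,-0.075,0,0],
    [0,0,-0.075,0,0],
    [0,0,-0.075,0,0]
  ]
}}

```text
clock: 10.3
tcp_pos: [0.5071, 0.019, 0.3466]
orientation: [-3.124, -0.334, 0.003]
contact_force: [-0.0, 0.7, -0.5]
grip_width: 0.0002
gripper_force: 0.0
```

```bash
python3 -c "
from h import *
st();look(7)
a=cv2.imread('pics/a7.png')[160:360,130:330];b=cv2.imread('pics/b7.png')[130:250,200:400]
c=np.hstack([cv2.resize(a,(400,400)),cv2.resize(b,(400,240))[:,:][np.r_[0:240,[239]*160]]]);cv2.imwrite('pics/c7.png',c)"
```

```text
t 10.3 tip rig [-0.0718 -0.0005  0.1736] tool x yaw 0.213 z [-0.002 -0.    -1.   ] F [-0.   0.7 -0.5] w 0.0
olive edges [np.float64(54.0), np.float64(176.5)]
tower edges [np.float64(-88.0), np.float64(-28.5), np.float64(-7.5)]
jaw line [np.float64(59.0), np.float64(179.0)]
```

View pics/c7.png

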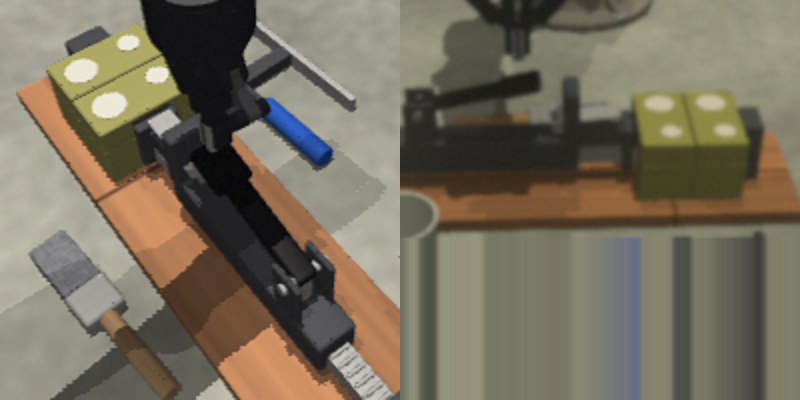

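The halves look shut with only a thin line between them, and the trigger is up. One more careful stroke to tighten.

Call:
{"name": "carry_out", "arguments": {
  "moves": [
    [0,0.0,0.02,0,0],
    [0,0.0,0.032,0,0],
    [0,0.0,0.044,0,0],
    [0,0,0.052,0,0],
    [0,0,0.058,0,0],
    [0,-0.001,0.062,0,0],
    [0,-0.001,0.066,0,0],
    [0,-0.001,0.066,0,0]
  ]
}}

```text
clock: 11.2
tcp_pos: [0.5073, 0.0201, 0.283]
orientation: [3.123, 0.333, -0.0]
contact_force: [-6.5, -0.1, 19.8]
grip_width: 0.0002
gripper_force: 9.4
```

```bash
python3 -c "
from h import *
st();look(8)"
```

```text
t 11.2 tip rig [-0.0711 -0.0013  0.11  ] tool x yaw 0.213 z [-0.    -0.001 -1.   ] F [-6.5 -0.1 19.8] w 0.0
olive edges [np.float64(54.0), np.float64(176.5)]
tower edges [np.float64(-48.0), np.float64(-27.5), np.float64(-7.5)]
jaw line [np.float64(59.0), np.float64(179.0)]
```

Call:
{"name": "carry_out", "arguments": {
  "moves": [
    [0,0.0,0.001,0,0],
    [0,0.0,0.002,0,0],
    [0,0,0.003,0,0],
    [0,0,0.004,0,0],
    [0,0,0.005,0,0],
    [0,0,0.006,0,0],
    [0,0,0.006,0,0],
    [0,0,0.006,0,0]
  ]
}}

```text
clock: 12.1
tcp_pos: [0.5073, 0.0201, 0.2784]
orientation: [3.122, 0.333, 0.001]
contact_force: [-10.0, -0.2, 31.8]
grip_width: -0.0002
gripper_force: 15.4
```

```bash
python3 -c "
from h import *
st();look(9)"
```

```text
t 12.1 tip rig [-0.0712 -0.0014  0.1054] tool x yaw 0.212 z [ 0.001 -0.001 -1.   ] F [-10.   -0.2  31.8] w -0.0
olive edges [np.float64(54.0), np.float64(176.5)]
tower edges [np.float64(-54.0), np.float64(-27.5), np.float64(-7.5)]
jaw line [np.float64(59.0), np.float64(179.5)]
```

Call:
{"name": "carry_out", "arguments": {
  "moves": [
    [0,0.0,0.001,0,0],
    [0,0.0,0.002,0,0],
    [0,0,0.003,0,0],
    [0,0,0.004,0,0],
    [0,0,0.005,0,0],
    [0,0,0.006,0,0],
    [0,0,0.006,0,0],
    [0,0,0.006,0,0]
  ]
}}

```text
clock: 13.0
tcp_pos: [0.5075, 0.0199, 0.2696]
orientation: [3.124, 0.333, 0.0]
contact_force: [1.6, -0.4, 2.6]
grip_width: -0.0001
gripper_force: 1.2
```

```bash
python3 -c "
from h import *
st();look(10)"
```

```text
t 13.0 tip rig [-0.0712 -0.0015  0.0966] tool x yaw 0.212 z [ 0. -0. -1.] F [ 1.6 -0.4  2.6] w -0.0
olive edges [np.float64(54.0), np.float64(176.5)]
tower edges [np.float64(-87.0), np.float64(-59.0), np.float64(-28.5), np.float64(-7.5)]
jaw line [np.float64(59.0), np.float64(179.0)]
```

The head hasn't moved and the third advance was shorter than 10 mm, so the mould is shut. I'll lift off, move over the release lever turning the tool 90°, and check the seam.

Call:
{"name": "carry_out", "arguments": {
  "moves": [
    [0,0,-0.02,0,0],
    [0,0,-0.045,0,0],
    [0,0,-0.07,0,0],
    [0,0,-0.09,0.14,0],
    [0,0,-0.1,0.28,0],
    [0,-0.02,-0.1,0.42,0],
    [0,-0.05,-0.1,0.56,0],
    [0,-0.079,-0.1,0.7,0]
  ]
}}

```text
clock: 13.9
tcp_pos: [0.4899, 0.098, 0.3692]
orientation: [3.046, -0.768, -0.002]
contact_force: [0.4, 0.7, -0.5]
grip_width: -0.0001
gripper_force: 0.0
```

Call:
{"name": "carry_out", "arguments": {
  "moves": [
    [0,0,0,0.14,0],
    [0,0,0,0.28,0],
    [0,0,0,0.42,0],
    [0,0,0,0.56,0],
    [0,0,0,0.7,0],
    [0,0,0,0.84,0],
    [0,0,0,0.871,0],
    [0,0,0,0.871,0]
  ]
}}

```text
clock: 14.7
tcp_pos: [0.4906, 0.0965, 0.3654]
orientation: [2.476, -1.918, -0.013]
contact_force: [0.5, 0.1, -0.4]
grip_width: -0.0001
gripper_force: 0.0
```

```bash
python3 -c "
from h import *
togo([.008,0,.115]);look(11)
a=cv2.imread('pics/a11.png')[160:310,130:280];b=cv2.imread('pics/b11.png')[110:210,240:380]
c=np.vstack([cv2.resize(a,(420,420)),np.zeros((0,420,3),np.uint8)]);b=cv2.resize(b,(378,270));b=np.vstack([b,np.zeros((150,378,3),np.uint8)])
cv2.imwrite('pics/c11.png',np.hstack([c,b]))"
```

```text
t 14.7 tip rig [0.0074 0.001  0.1924] tool x yaw -1.318 z [-0.012 -0.002 -1.   ] F [ 0.5  0.1 -0.4] w -0.0
go tool [-0.0005 -0.002   0.0774]
olive edges [np.float64(56.5), np.float64(176.5)]
tower edges [np.float64(-59.5), np.float64(10.0)]
jaw line [np.float64(59.5), np.float64(179.0)]
```

View pics/c11.png

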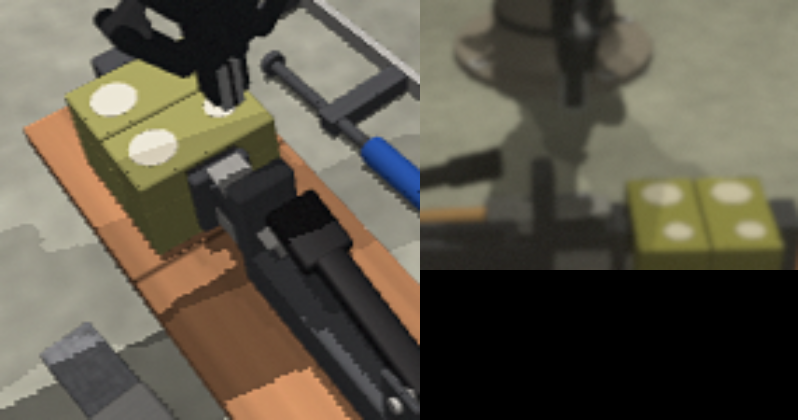

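The mould is closed tight: only a hairline seam at (150,112), and the jaw touches the loose half. The fingertips are over the lever, ahead of the tower. I'll descend and press.

Call:
{"name": "carry_out", "arguments": {
  "moves": [
    [-0.001,0,0.025,0,0],
    [-0.001,0,0.05,0,0],
    [-0.001,0,0.07,0,0],
    [-0.001,0,0.08,0,0],
    [-0.001,0,0.088,0,0],
    [-0.001,0,0.095,0,0],
    [-0.001,0,0.1,0,0],
    [-0.001,0,0.1,0,0]
  ]
}}

```text
clock: 15.6
tcp_pos: [0.4903, 0.0977, 0.266]
orientation: [2.482, -1.914, -0.013]
contact_force: [-1.1, 1.9, 3.9]
grip_width: 0.0
gripper_force: 2.2
```

```bash
python3 -c "
from h import *
st();look(12)"
```

```text
t 15.6 tip rig [0.0089 0.0008 0.0931] tool x yaw -1.314 z [-0.011 -0.001 -1.   ] F [-1.1  1.9  3.9] w 0.0
olive edges [np.float64(54.0), np.float64(176.5)]
tower edges [np.float64(-38.0), np.float64(34.0)]
jaw line [np.float64(60.0), np.float64(179.0)]
```

Call:
{"name": "carry_out", "arguments": {
  "moves": [
    [0,0,0.002,0,0],
    [0,0,0.004,0,0],
    [0,0,0.006,0,0],
    [0,0,0.007,0,0],
    [0,0,0.008,0,0],
    [0,0,0.008,0,0],
    [0,0,0.008,0,0],
    [0,0,0.008,0,0]
  ]
}}

```text
clock: 16.5
tcp_pos: [0.4908, 0.0964, 0.2612]
orientation: [2.481, -1.918, -0.013]
contact_force: [-11.8, -0.3, 43.0]
grip_width: -0.0
gripper_force: 21.7
```

The lever is fully down at its stop. I'll ease the force slightly and slide back, keeping it down.

Call:
{"name": "carry_out", "arguments": {
  "moves": [
    [0,0,-0.002,0,0],
    [0.003,0,-0.003,0,0],
    [0.006,0,-0.003,0,0],
    [0.01,0,-0.003,0,0],
    [0.014,0,-0.003,0,0],
    [0.018,0,-0.003,0,0],
    [0.022,0,-0.003,0,0],
    [0.026,0,-0.003,0,0]
  ]
}}

```text
clock: 17.3
tcp_pos: [0.4966, 0.0719, 0.2626]
orientation: [2.481, -1.916, -0.014]
contact_force: [-8.2, 3.4, 24.2]
grip_width: 0.0001
gripper_force: 12.5
```

```bash
python3 -c "
from h import *
st();look(13)"
```

```text
t 17.3 tip rig [-0.0175  0.0001  0.0896] tool x yaw -1.315 z [-0.012  0.    -1.   ] F [-8.2  3.4 24.2] w 0.0
olive edges [np.float64(54.0), np.float64(176.5)]
tower edges [np.float64(-58.5), np.float64(15.0), np.float64(22.0), np.float64(25.5)]
jaw line [np.float64(24.0), np.float64(50.0), np.float64(59.0), np.float64(179.0)]
```

The head is sliding and the mould stayed put. Continuing.

Call:
{"name": "carry_out", "arguments": {
  "moves": [
    [0.004,0,0,0,0],
    [0.008,0,0,0,0],
    [0.012,0,0,0,0],
    [0.016,0,0,0,0],
    [0.02,0,0,0,0],
    [0.024,0,0,0,0],
    [0.027,0,0,0,0],
    [0.03,0,0,0,0]
  ]
}}

```text
clock: 18.2
tcp_pos: [0.5028, 0.049, 0.2625]
orientation: [2.489, -1.912, -0.033]
contact_force: [-18.0, 29.9, 38.5]
grip_width: -0.0002
gripper_force: 22.4
```

```bash
python3 -c "
from h import *
st();look(14)"
```

```text
t 18.2 tip rig [-0.0393 -0.0002  0.0896] tool x yaw -1.31 z [-0.018  0.01  -1.   ] F [-18.   29.9  38.5] w -0.0
olive edges [np.float64(54.0), np.float64(175.5)]
tower edges [np.float64(-77.5), np.float64(2.0)]
jaw line [np.float64(3.5), np.float64(50.0), np.float64(58.5), np.float64(179.0)]
```

The rear stop is reached: 30 N along the bar, and the jaw edge moved 55 mm. I'll lift straight off.

Call:
{"name": "carry_out", "arguments": {
  "moves": [
    [-0.001,0,-0.005,0,0],
    [-0.002,0,-0.012,0,0],
    [-0.002,0,-0.022,0,0],
    [-0.003,0,-0.04,0,0],
    [-0.003,0,-0.07,0,0],
    [-0.003,0,-0.11,0,0],
    [-0.003,0,-0.15,0,0],
    [-0.003,0,-0.17,0,0]
  ]
}}

```text
clock: 19.1
tcp_pos: [0.506, 0.0446, 0.4343]
orientation: [2.48, -1.92, -0.007]
contact_force: [1.7, 0.1, -0.5]
grip_width: 0.0002
gripper_force: 0.0
```

```bash
python3 -c "
from h import *
st();look(15)
a=cv2.imread('pics/a15.png')[160:400,130:370];b=cv2.imread('pics/b15.png')[130:250,145:405]
a=cv2.resize(a,(400,400),interpolation=cv2.INTER_CUBIC);b=cv2.resize(b,(400,185),interpolation=cv2.INTER_CUBIC);cv2.imwrite('pics/c15.png',np.hstack([a,np.vstack([b,np.zeros((215,400,3),np.uint8)])]))"
```

```text
t 19.1 tip rig [-0.0467 -0.004   0.2613] tool x yaw -1.317 z [-0.007 -0.002 -1.   ] F [ 1.7  0.1 -0.5] w 0.0
olive edges [np.float64(54.0), np.float64(176.5)]
tower edges [np.float64(-35.0)]
jaw line [np.float64(3.5), np.float64(50.5), np.float64(58.5), np.float64(179.0)]
```

View pics/c15.png

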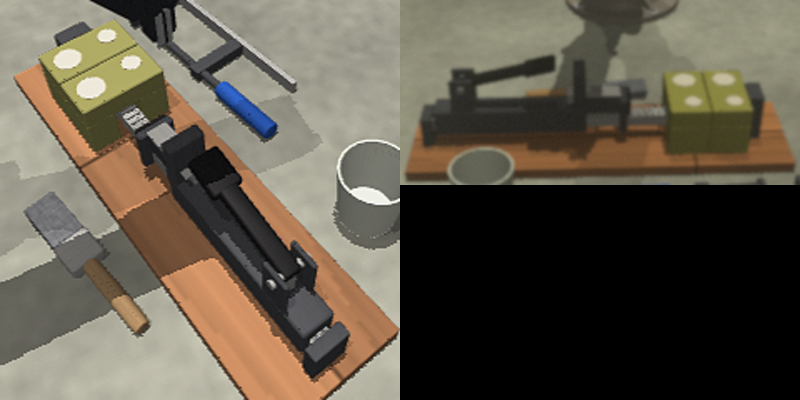

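The mould is closed and the head is back, with the trigger and lever up. A little bar shows behind the head at (318,335), so I'll check the head's travel from the hinge bracket's edge across the saved frames.

```bash
python3 -c "
from h import *
xs=np.arange(-.30,-.14,.0005)
for f in('scene0','b3','b4','b5','b11','b14','b15'):
    g=cv2.cvtColor(cv2.imread(f'pics/{f}.png'),cv2.COLOR_BGR2GRAY).astype(np.float32);o=[]
    for y,z in((-.02,.115),(-.02,.108),(-.025,.05)):
        q=proj('scene',toworld(np.c_[xs,xs*0+y,xs*0+z])).astype(np.float32)
        v=cv2.remap(g,q[:,:1].T.copy(),q[:,1:].T.copy(),cv2.INTER_LINEAR)[0]
        o.append([float(round(xs[i]*1000,1)) for i in np.nonzero(np.diff((v<75).astype(int)))[0]][:6])
    print(f,o)
print('head rear/stop side', torig(onz('side',np.array([[312,331],[330,324],[306,349],[326,338]])/1.6667+[130,160],.06)).round(3).tolist())
"
```

```text
scene0 [[-228.0, -215.0, -211.0, -192.5], [-227.5, -192.5], [-278.0, -259.0]]
b3 [[-218.0, -206.0, -200.5, -183.5], [-218.0, -184.0, -145.0], [-279.0, -247.5]]
b4 [[-208.5, -196.5, -192.0, -174.5], [-208.5, -174.5, -141.5], [-279.0, -238.5]]
b5 [[-199.5, -165.5], [-199.0, -165.5, -146.0], [-278.5, -230.0]]
b11 [[-199.0, -186.0, -182.0, -165.5], [-199.5, -166.0], [-278.5, -230.0]]
b14 [[-252.5, -241.0, -235.0, -217.0], [-253.0, -217.0], []]
b15 [[-252.5, -240.5, -235.0, -217.0], [-253.0, -217.0], []]
head rear/stop side [[-0.276, 0.0, 0.06], [-0.282, -0.018, 0.06], [-0.285, 0.015, 0.06], [-0.289, -0.006, 0.06]]
```

The bracket moved 53.3 mm from the closed position, matching the full 53 mm of travel, so the head is at its rear stop. Handing in.

```bash
python3 -c "
from bench import r
print(r.hand_in())"
```

```text
the job is handed in; nothing more can be done
None
```

I pumped the mould closed (three full strokes, then two that didn't advance the head) and slid the clamp head 53 mm back to its rear stop with the release lever held down. I then let go and handed in at about 19 s; camera checks showed the mould still shut with trigger and lever up, but no verdict came back.

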